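# Put the finished samples away and start the rinse cycle

## Task

Put every amber sample container left on the bench into the steel tray that already holds one of its kind: tall narrow bottles with the bottle, squat jars with the jar, each resting on the tray's floor (upright or lying), not on another container; leave the two containers that are already there in their trays and the other things on the bench where they are. Once all are put away, start the rinse on the autosampler by pressing its keys fully down one at a time: first the wake key (the middle one of the three small keys), then the pump key on the side where the translucent round rinse bottle stands (left key if the bottle stands left of the sampler as the robot sees it, right key if right), never the other pump key, and last the large start key.

Things in the scene. Friction and masses are not known exactly. Their poses are not given: they have to be found in the camera images.
- sampler: white bench autosampler, 300 deep x 400 wide, fixed, along the far edge of the work area. Origin: at bench height below the middle of its row of keys, 35 mm behind its front face; x points away from the robot, y to the robot's left. Its near 120 mm is a flat shelf 50 mm high that carries four round black keys in one row; the deck behind is 100 mm high and carries a carousel up to 190 mm high.
- key_left (a joint): pump key of the left pump: small key (24 mm wide), leftmost of the row as the robot sees it (95 mm left of the sampler's middle line). Spring button pressed straight down; 0 up, 0.006 m fully down, which takes 5 N
- key_left_top (a point): centre of the top face of the pump key of the left pump
- key_wake (a joint): wake key: small key (24 mm wide) between the two pump keys, second from the left (35 mm left of the middle). Spring button pressed straight down; 0 up, 0.006 m fully down, which takes 5 N
- key_wake_top (a point): centre of the top face of the wake key
- key_right (a joint): pump key of the right pump: small key (24 mm wide), third from the left (25 mm right of the middle). Spring button pressed straight down; 0 up, 0.006 m fully down, which takes 5 N
- key_right_top (a point): centre of the top face of the pump key of the right pump
- key_start (a joint): start key: the large key (38 mm wide), rightmost (95 mm right of the middle). Spring button pressed straight down; 0 up, 0.006 m fully down, which takes 5 N
- key_start_top (a point): centre of the top face of the start key
- rinse: rinse bottle: translucent round bottle 80 mm in diameter, 130 mm high with a white cap, fixed, stands beside the sampler on its left or right. Origin: centre of underside
- waste: waste canister: white rectangular can 85 x 100 mm, 100 mm high plus a carrying handle on top, fixed, stands on the other side of the sampler. Origin: centre of underside
- tray_left: the left one of two identical steel trays, fixed: 220 mm long (its x) x 160 mm wide (its y), 30 mm high, walls and floor 5 mm thick. Origin: centre of its underside. At the start it holds one container, which shows the kind that belongs in it
- tray_right: the right one of two identical steel trays, fixed: 220 mm long (its x) x 160 mm wide (its y), 30 mm high, walls and floor 5 mm thick. Origin: centre of its underside. At the start it holds one container, which shows the kind that belongs in it
- bottle_1: tall narrow amber bottle: square body 30 x 30 mm, 46 mm high, with a white round cap 24 mm wide on top, 62 mm high in all. Origin: centre of its underside, z up its axis, x and y square to its sides. One of the containers to put away, standing on the bench at the start; may be absent. 40 to 110 g
- bottle_2: tall narrow amber bottle: square body 30 x 30 mm, 46 mm high, with a white round cap 24 mm wide on top, 62 mm high in all. Origin: centre of its underside, z up its axis, x and y square to its sides. One of the containers to put away, standing on the bench at the start; may be absent. 40 to 110 g
- bottle_3: tall narrow amber bottle: square body 30 x 30 mm, 46 mm high, with a white round cap 24 mm wide on top, 62 mm high in all. Origin: centre of its underside, z up its axis, x and y square to its sides. One of the containers to put away, standing on the bench at the start; may be absent. 40 to 110 g
- jar_1: squat wide amber jar: square body 46 x 46 mm, 30 mm high, with a white round lid 40 mm wide on top, 39 mm high in all. Origin: centre of its underside, z up its axis, x and y square to its sides. One of the containers to put away, standing on the bench at the start; may be absent. 40 to 110 g
- jar_2: squat wide amber jar: square body 46 x 46 mm, 30 mm high, with a white round lid 40 mm wide on top, 39 mm high in all. Origin: centre of its underside, z up its axis, x and y square to its sides. One of the containers to put away, standing on the bench at the start; may be absent. 40 to 110 g
- jar_3: squat wide amber jar: square body 46 x 46 mm, 30 mm high, with a white round lid 40 mm wide on top, 39 mm high in all. Origin: centre of its underside, z up its axis, x and y square to its sides. One of the containers to put away, standing on the bench at the start; may be absent. 40 to 110 g
- bottle_old: tall narrow amber bottle: square body 30 x 30 mm, 46 mm high, with a white round cap 24 mm wide on top, 62 mm high in all. Origin: centre of its underside, z up its axis, x and y square to its sides. Already in one of the trays at the start
- jar_old: squat wide amber jar: square body 46 x 46 mm, 30 mm high, with a white round lid 40 mm wide on top, 39 mm high in all. Origin: centre of its underside, z up its axis, x and y square to its sides. Already in the other tray at the start
- weight: bystander: brass balance weight 38 mm wide, 55 mm high, loose, among the containers. Origin: underside
- crucible: bystander: white ceramic cup 48 mm wide, 45 mm high, loose, among the containers. Origin: underside

How it is judged:
On the way, in this order (a step that is already met when the one before it is completed fails the run):
1. every container that was on the bench rests in the tray of its kind ((((x of bottle_old in the frame of tray_left between -0.105 and 0.105 m and y of bottle_old in the frame of tray_left between -0.075 and 0.075 m and height (world z) of bottle_old below 0.037 m and linear speed of bottle_old below 0.03 m/s) and (x of jar_old in the frame of tray_right between -0.105 and 0.105 m and y of jar_old in the frame of tray_right between -0.075 and 0.075 m and height (world z) of jar_old below 0.037 m and linear speed of jar_old below 0.03 m/s) and (x of bottle_1 in the frame of tray_left between -0.105 and 0.105 m and y of bottle_1 in the frame of tray_left between -0.075 and 0.075 m and height (world z) of bottle_1 below 0.037 m and linear speed of bottle_1 below 0.03 m/s) and (x of bottle_2 in the frame of tray_left between -0.105 and 0.105 m and y of bottle_2 in the frame of tray_left between -0.075 and 0.075 m and height (world z) of bottle_2 below 0.037 m and linear speed of bottle_2 below 0.03 m/s) and (x of bottle_3 in the frame of tray_left between -0.105 and 0.105 m and y of bottle_3 in the frame of tray_left between -0.075 and 0.075 m and height (world z) of bottle_3 below 0.037 m and linear speed of bottle_3 below 0.03 m/s) and (x of jar_1 in the frame of tray_right between -0.105 and 0.105 m and y of jar_1 in the frame of tray_right between -0.075 and 0.075 m and height (world z) of jar_1 below 0.037 m and linear speed of jar_1 below 0.03 m/s) and (x of jar_2 in the frame of tray_right between -0.105 and 0.105 m and y of jar_2 in the frame of tray_right between -0.075 and 0.075 m and height (world z) of jar_2 below 0.037 m and linear speed of jar_2 below 0.03 m/s) and (x of jar_3 in the frame of tray_right between -0.105 and 0.105 m and y of jar_3 in the frame of tray_right between -0.075 and 0.075 m and height (world z) of jar_3 below 0.037 m and linear speed of jar_3 below 0.03 m/s)) or ((x of bottle_old in the frame of tray_right between -0.105 and 0.105 m and y of bottle_old in the frame of tray_right between -0.075 and 0.075 m and height (world z) of bottle_old below 0.037 m and linear speed of bottle_old below 0.03 m/s) and (x of jar_old in the frame of tray_left between -0.105 and 0.105 m and y of jar_old in the frame of tray_left between -0.075 and 0.075 m and height (world z) of jar_old below 0.037 m and linear speed of jar_old below 0.03 m/s) and (x of bottle_1 in the frame of tray_right between -0.105 and 0.105 m and y of bottle_1 in the frame of tray_right between -0.075 and 0.075 m and height (world z) of bottle_1 below 0.037 m and linear speed of bottle_1 below 0.03 m/s) and (x of bottle_2 in the frame of tray_right between -0.105 and 0.105 m and y of bottle_2 in the frame of tray_right between -0.075 and 0.075 m and height (world z) of bottle_2 below 0.037 m and linear speed of bottle_2 below 0.03 m/s) and (x of bottle_3 in the frame of tray_right between -0.105 and 0.105 m and y of bottle_3 in the frame of tray_right between -0.075 and 0.075 m and height (world z) of bottle_3 below 0.037 m and linear speed of bottle_3 below 0.03 m/s) and (x of jar_1 in the frame of tray_left between -0.105 and 0.105 m and y of jar_1 in the frame of tray_left between -0.075 and 0.075 m and height (world z) of jar_1 below 0.037 m and linear speed of jar_1 below 0.03 m/s) and (x of jar_2 in the frame of tray_left between -0.105 and 0.105 m and y of jar_2 in the frame of tray_left between -0.075 and 0.075 m and height (world z) of jar_2 below 0.037 m and linear speed of jar_2 below 0.03 m/s) and (x of jar_3 in the frame of tray_left between -0.105 and 0.105 m and y of jar_3 in the frame of tray_left between -0.075 and 0.075 m and height (world z) of jar_3 below 0.037 m and linear speed of jar_3 below 0.03 m/s)))), for 0.2 s.
2. the wake key alone is pressed down (value of joint key_wake above 0.004 m and value of joint each of key_left, key_right, key_start below 0.002 m), for 0.05 s.
3. the pump key on the rinse bottle's side alone is pressed down (((y of rinse in the frame of sampler above 0 m and value of joint key_left above 0.004 m and value of joint each of key_wake, key_right, key_start below 0.002 m) or (y of rinse in the frame of sampler below 0 m and value of joint key_right above 0.004 m and value of joint each of key_left, key_wake, key_start below 0.002 m))), for 0.05 s.
4. the start key alone is pressed down (value of joint key_start above 0.004 m and value of joint each of key_left, key_wake, key_right below 0.002 m), for 0.05 s.
At the end, for the whole second after the job is handed in: Every bottle's origin lies within the inner walls of the tray with the old bottle, every jar's in the tray with the old jar, lower than 37 mm (on the tray floor, not on another container), slower than 30 mm/s; all four keys are up (below 2 mm) ((((x of bottle_old in the frame of tray_left between -0.105 and 0.105 m and y of bottle_old in the frame of tray_left between -0.075 and 0.075 m and height (world z) of bottle_old below 0.037 m and linear speed of bottle_old below 0.03 m/s) and (x of jar_old in the frame of tray_right between -0.105 and 0.105 m and y of jar_old in the frame of tray_right between -0.075 and 0.075 m and height (world z) of jar_old below 0.037 m and linear speed of jar_old below 0.03 m/s) and (x of bottle_1 in the frame of tray_left between -0.105 and 0.105 m and y of bottle_1 in the frame of tray_left between -0.075 and 0.075 m and height (world z) of bottle_1 below 0.037 m and linear speed of bottle_1 below 0.03 m/s) and (x of bottle_2 in the frame of tray_left between -0.105 and 0.105 m and y of bottle_2 in the frame of tray_left between -0.075 and 0.075 m and height (world z) of bottle_2 below 0.037 m and linear speed of bottle_2 below 0.03 m/s) and (x of bottle_3 in the frame of tray_left between -0.105 and 0.105 m and y of bottle_3 in the frame of tray_left between -0.075 and 0.075 m and height (world z) of bottle_3 below 0.037 m and linear speed of bottle_3 below 0.03 m/s) and (x of jar_1 in the frame of tray_right between -0.105 and 0.105 m and y of jar_1 in the frame of tray_right between -0.075 and 0.075 m and height (world z) of jar_1 below 0.037 m and linear speed of jar_1 below 0.03 m/s) and (x of jar_2 in the frame of tray_right between -0.105 and 0.105 m and y of jar_2 in the frame of tray_right between -0.075 and 0.075 m and height (world z) of jar_2 below 0.037 m and linear speed of jar_2 below 0.03 m/s) and (x of jar_3 in the frame of tray_right between -0.105 and 0.105 m and y of jar_3 in the frame of tray_right between -0.075 and 0.075 m and height (world z) of jar_3 below 0.037 m and linear speed of jar_3 below 0.03 m/s)) or ((x of bottle_old in the frame of tray_right between -0.105 and 0.105 m and y of bottle_old in the frame of tray_right between -0.075 and 0.075 m and height (world z) of bottle_old below 0.037 m and linear speed of bottle_old below 0.03 m/s) and (x of jar_old in the frame of tray_left between -0.105 and 0.105 m and y of jar_old in the frame of tray_left between -0.075 and 0.075 m and height (world z) of jar_old below 0.037 m and linear speed of jar_old below 0.03 m/s) and (x of bottle_1 in the frame of tray_right between -0.105 and 0.105 m and y of bottle_1 in the frame of tray_right between -0.075 and 0.075 m and height (world z) of bottle_1 below 0.037 m and linear speed of bottle_1 below 0.03 m/s) and (x of bottle_2 in the frame of tray_right between -0.105 and 0.105 m and y of bottle_2 in the frame of tray_right between -0.075 and 0.075 m and height (world z) of bottle_2 below 0.037 m and linear speed of bottle_2 below 0.03 m/s) and (x of bottle_3 in the frame of tray_right between -0.105 and 0.105 m and y of bottle_3 in the frame of tray_right between -0.075 and 0.075 m and height (world z) of bottle_3 below 0.037 m and linear speed of bottle_3 below 0.03 m/s) and (x of jar_1 in the frame of tray_left between -0.105 and 0.105 m and y of jar_1 in the frame of tray_left between -0.075 and 0.075 m and height (world z) of jar_1 below 0.037 m and linear speed of jar_1 below 0.03 m/s) and (x of jar_2 in the frame of tray_left between -0.105 and 0.105 m and y of jar_2 in the frame of tray_left between -0.075 and 0.075 m and height (world z) of jar_2 below 0.037 m and linear speed of jar_2 below 0.03 m/s) and (x of jar_3 in the frame of tray_left between -0.105 and 0.105 m and y of jar_3 in the frame of tray_left between -0.075 and 0.075 m and height (world z) of jar_3 below 0.037 m and linear speed of jar_3 below 0.03 m/s))) and value of joint each of key_left, key_wake, key_right, key_start below 0.002 m); the robot touches nothing.
It fails at once if the pump key on the waste canister's side is pressed (more than 3 mm) ((y of rinse in the frame of sampler above 0 m and value of joint key_right above 0.003 m) or (y of rinse in the frame of sampler below 0 m and value of joint key_left above 0.003 m)).
It fails at once if a container that was in its tray at the start is moved more than 13 cm (distance of any of bottle_old, jar_old from where it was at the start of the episode above 0.13 m).
It fails at once if a bystander is moved more than 4 cm (distance of any of weight, crucible from where it was at the start of the episode above 0.04 m).
Of bottle_1, bottle_2, bottle_3, jar_1, jar_2, jar_3 only 4 to 6 are there at a start; the rules pass over those that are not, and their reading is None.
At some moment in a run one of bottle_1, bottle_2, bottle_3, jar_1, jar_2, jar_3 may be knocked a few centimetres aside while the robot is not near it.
Once in a run the grip may slacken for a moment while it holds something.
It also fails if it takes over 210 s, if anything falls off the work surface, if the arm or the gripper's body presses on something with over 40 N, if the wrist force passes 120 N, or if a joint passes its speed limit or range.

## Robot

A 6-joint arm with a two-finger parallel gripper is mounted at the origin on the work surface. World frame = base frame: x ahead of the robot, y to its left, z up, the work surface at z = 0. Lengths are in m, angles in rad, forces in N, time in s.
With the tool pointing down it reaches from about 0.275 to 0.875 m from the base axis. Payload 12.5 kg.
Tool frame: the origin (TCP) lies on the centre line of the jaws, within the pads' length; the fingertips stand r.finger_overhang ahead of it and the grasp point (between the pads) lies 3 mm ahead of it (r.finger_overhang is the distance from the TCP to the fingertips, in m); z points along the fingers, y is the direction in which the jaws open and shut (so a half turn about z gives the same grasp; the last joint's range is limited). The gripper opens to 85 mm and grips with 20 to 120 N. Pads are 22 mm wide; open, the fingers measure 114 mm over their backs; the gripper's body (76 mm by 85 mm) begins 54 mm behind the grasp point. The pads swing forward as they close: fully open they stand 13 mm farther back than shut.
Start: joints at [-1.286, 0.351, 1.652, -0, 1.139, -0.085], TCP at [0.199, -0.513, 0.253] pointing down, gripper open.
Joint ranges: [-2.75, 2.75], [-0.79, 2.1], [0.01, 2.65], [-1.57, 4.71], [0.07, 3.14], [-2.87, 2.87]. Speed limits (rad/s): [2.22, 2.22, 2.79, 3.14, 3.14, 3.14].

## Interface

Orientations are given as a unit quaternion [x, y, z, w].
In Python, from cell import r, optics gives the robot as it stands. The module is installed in compiled form; this text tells all that it offers. Calls block until the motion is done:
- r.move_to(position, orientation): joint-space move of the TCP to a pose.
- r.move_linear(position, rot=None, vel=0.15): straight line of the TCP; rot=None keeps the orientation; vel is the mean speed in m/s.
- r.set_joints(angles): joint-space move.
- r.set_gripper(opening, squeeze=None): opening from 0.0 (shut) to 1.0 (fully open); squeeze is the grip in N (None keeps the last); returns when the fingers have stopped.
- r.sleep(seconds).
- r.inverse_kinematics(position, orientation): joint angles nearest the present ones, or None.
- optics.get_image(name): name is "scene" or "top" or "wrist"; returns a dict with "pixels" (420x560x3 uint8, red, green, blue), "depth" (420x560 float32, m along the optical axis (not along the pixel's ray), 0 where there is no reading), "fx", "fy", "cx", "cy" (pixels), "D" ([k1, k2, p1, p2, k3] as OpenCV has them; the pictures are not rectified), "camera_from_world" (4x4, takes a point from world to camera coordinates); the wrist camera has in their place "mount" (4x4, takes a point from camera to tool coordinates, whose origin is the TCP and whose axes are the flange's). Camera axes: x right, y down, z forward; pixel columns grow to the right and rows downward; lengths in m; the calibration is good to about 2 mm. A picture is of the moment at which its call begins: read the wrist's pose just before it.
A pose or a line that the arm cannot do raises r.PlanningError and nothing moves.
- r.hand_in(): hands the job in, once; it reports no verdict.
Readings, each from a call of its own:
- r.current_t(): time.
- r.current_q(): joint angles.
- r.current_qvel(): joint speeds.
- r.current_effort(): joint torques, N m.
- r.current_tool_pos(): TCP position.
- r.current_ee_rot(): TCP orientation.
- r.current_contact_force(): force on the tool from outside, world axes, zero at the start.
- r.current_torque(): the same for the moment, N m.
- r.current_opening(): opening from 0.0 (shut) to 1.0 (fully open).
Only numpy, scipy, OpenCV 4.12 (cv2) and the standard library are available. Lean on these libraries where they do the work, as an engineer would, in place of code of your own. Each camera call takes 0.05 s, during which the arm holds its last target.

## Working session

There is one attempt and no reset: what is moved stays moved. The work goes in short steps, each a Python script; the robot and the scene stay as the last script left them, time stands still between calls to the robot, and variables do not carry over. Pictures are saved under pics/ and viewed, and the job is handed in when it is done.

```bash
mkdir -p pics; ls
python3 - <<'E'
from cell import r, optics
import cv2,numpy as np
print(r.current_t(), r.finger_overhang, r.current_ee_rot(), r.current_opening())
for n in ["scene","top","wrist"]:
    im=optics.get_image(n)
    cv2.imwrite(f"pics/{n}0.png",im["pixels"][:,:,::-1])
    print(n,im["fx"],im["fy"],im["cx"],im["cy"],im["D"]); print(np.round(im.get("camera_from_world",im.get("mount")),4))
    np.savez(f"{n}0.npz",**im)
E
```

```text
pics
0.0 0.022 [ 9.82958448e-01  1.83826938e-01 -5.31651506e-05 -5.85435070e-04] 0.9987544576555095
scene 524.3829623856149 524.3829623856149 278.0611963988983 204.9707556803215 [-0.10428227  0.          0.          0.          0.        ]
[[ 0.1977  0.9802  0.0138 -0.1241]
 [ 0.7788 -0.1485 -0.6094 -0.4136]
 [-0.5953  0.1312 -0.7927  1.4819]
 [ 0.      0.      0.      1.    ]]
top 518.6367259841526 518.6367259841526 275.5761582861953 210.8401762924793 [-0.13464404  0.          0.          0.          0.        ]
[[-0.0136 -0.9995 -0.0279  0.0437]
 [-0.9891  0.0175 -0.146   0.5738]
 [ 0.1464  0.0256 -0.9889  1.4306]
 [ 0.      0.      0.      1.    ]]
wrist 363.5589324068994 363.5589324068994 281.15314511637547 206.39092628431956 [-0.01184376  0.          0.          0.          0.        ]
[[ 5.000e-04 -9.492e-01 -3.147e-01  8.050e-02]
 [ 1.000e+00  3.000e-04  7.000e-04  4.000e-04]
 [-6.000e-04 -3.147e-01  9.492e-01 -1.199e-01]
 [ 0.000e+00  0.000e+00  0.000e+00  1.000e+00]]
```

View pics/top0.png

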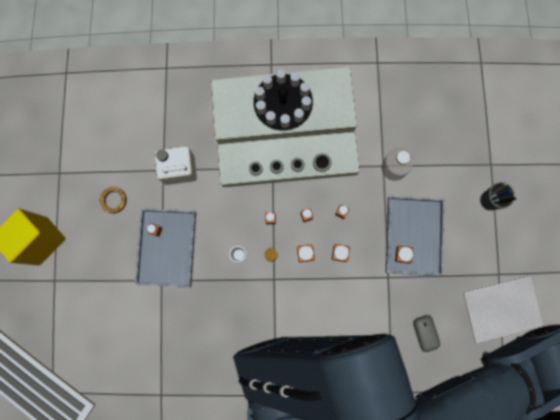

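View pics/scene0.png

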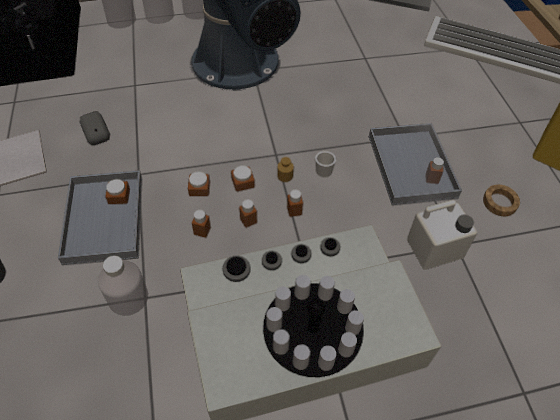

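The bench has three bottles, at (270,217), (307,214) and (342,211) in the top view, and two jars at (306,253) and (341,253). The weight is at (271,255) and the crucible at (238,254). The left tray holds the old bottle and the right tray holds the old jar. The rinse bottle at (399,160) is on the right, so the right pump key is the one to press.

```bash
cat > h.py <<'E'
import numpy as np, cv2
def cloud(im, T_cw=None):
    d=im["depth"]; v,u=np.nonzero(d>0); z=d[v,u]
    K=np.array([[im["fx"],0,im["cx"]],[0,im["fy"],im["cy"]],[0,0,1.]])
    p=cv2.undistortPoints(np.stack([u,v],1).astype(np.float64)[:,None],K,np.array(im["D"],float))[:,0]
    P=np.c_[p*z[:,None],z]
    if T_cw is None: T_cw=np.linalg.inv(im["camera_from_world"])
    return P@T_cw[:3,:3].T+T_cw[:3,3], im["pixels"][v,u], np.stack([u,v],1)
def clusters(im, lo, hi, box, T=None, minpx=8, col=None):
    P,C,uv=cloud(im,T)
    m=(P[:,2]>lo)&(P[:,2]<hi)&(P[:,0]>box[0])&(P[:,0]<box[1])&(P[:,1]>box[2])&(P[:,1]<box[3])
    if col is not None: m&=col(C.astype(int))
    M=np.zeros(im["depth"].shape,np.uint8); M[uv[m,1],uv[m,0]]=1
    n,L=cv2.connectedComponents(M)
    l=L[uv[:,1],uv[:,0]]; out=[]
    for i in range(1,n):
        k=(l==i)&m
        if k.sum()>=minpx: out.append((P[k],C[k],uv[k]))
    return out
E
python3 - <<'E'
from h import *
for n in ["top","scene"]:
    im=dict(np.load(n+"0.npz",allow_pickle=True))
    P,C,uv=cloud(im)
    print(n, "bench z", np.median(P[(abs(P[:,0]-.45)<.1)&(abs(P[:,1])<.3)][:,2]))
    for p,c,u in clusters(im,.012,.3,(.3,1.0,-.5,.5)):
        zt=np.percentile(p[:,2],95); t=p[p[:,2]>zt-.006]
        print(len(p),"px",u.mean(0).astype(int),"top z %.3f"%zt,"topc",np.round((t.min(0)+t.max(0))[:2]/2,3),"mean",t.mean(0)[:2].round(3),"ext",np.round(p.max(0)-p.min(0),3),"bb",p.min(0)[:2].round(3),p.max(0)[:2].round(3))
E
```

```text
top bench z 0.00016464647834302237
14956 px [284 126] top z 0.146 topc [0.876 0.009] mean [0.875 0.008] ext [0.327 0.418 0.18 ] bb [ 0.654 -0.206] [0.981 0.212]
1311 px [174 165] top z 0.126 topc [0.708 0.32 ] mean [0.694 0.319] ext [0.093 0.104 0.119] bb [0.662 0.269] [0.755 0.373]
796 px [397 163] top z 0.131 topc [ 0.703 -0.317] mean [ 0.703 -0.316] ext [0.081 0.081 0.124] bb [ 0.662 -0.356] [ 0.743 -0.275]
104 px [121 199] top z 0.024 topc [0.619 0.49 ] mean [0.62  0.491] ext [0.063 0.02  0.014] bb [0.588 0.48 ] [0.651 0.5  ]
671 px [415 233] top z 0.034 topc [ 0.5   -0.365] mean [ 0.502 -0.356] ext [0.228 0.178 0.028] bb [ 0.387 -0.454] [ 0.615 -0.276]
127 px [341 210] top z 0.066 topc [ 0.571 -0.154] mean [ 0.571 -0.154] ext [0.037 0.036 0.053] bb [ 0.553 -0.171] [ 0.591 -0.136]
657 px [163 245] top z 0.034 topc [0.477 0.357] mean [0.474 0.353] ext [0.23  0.171 0.027] bb [0.362 0.271] [0.592 0.442]
130 px [306 214] top z 0.064 topc [ 0.564 -0.052] mean [ 0.564 -0.052] ext [0.035 0.034 0.053] bb [ 0.547 -0.069] [ 0.582 -0.035]
130 px [270 217] top z 0.065 topc [0.557 0.051] mean
[... 1671 characters left out ...]
 [0.558 0.051] ext [0.033 0.03  0.052] bb [0.541 0.036] [0.574 0.066]
157 px [490 200] top z 0.021 topc [0.624 0.489] mean [0.624 0.49 ] ext [0.063 0.021 0.011] bb [0.592 0.479] [0.655 0.5  ]
341 px [248 211] top z 0.062 topc [ 0.563 -0.052] mean [ 0.565 -0.053] ext [0.033 0.036 0.053] bb [ 0.55  -0.071] [ 0.584 -0.035]
3271 px [441 233] top z 0.120 topc [0.712 0.321] mean [0.709 0.327] ext [0.089 0.109 0.119] bb [0.67  0.266] [0.76  0.375]
358 px [200 221] top z 0.062 topc [ 0.573 -0.154] mean [ 0.573 -0.155] ext [0.034 0.038 0.053] bb [ 0.56  -0.174] [ 0.594 -0.135]
34793 px [302 322] top z 0.149 topc [0.878 0.008] mean [0.883 0.007] ext [0.329 0.42  0.178] bb [ 0.654 -0.207] [0.983 0.213]
```

```bash
cat >> h.py <<'E'
amber=lambda c:(c[:,0]-c[:,2]>35)&(c[:,0]>1.35*c[:,2])
BOX=(.3,.64,-.24,.24)
def rectfit(xy,w):
    # best square orientation+centre with side w: minimise min-area over angles
    (c,s,a)=cv2.minAreaRect((xy*1000).astype(np.float32))
    a=(a+45)%90-45
    return np.array(c)/1000,np.array(s),a
def topangle(p):
    # angle from body footprint
    return rectfit(p[:,:2],0)
E
python3 - <<'E'
from h import *
A={};
for n in ["top","scene"]:
    im=dict(np.load(n+"0.npz",allow_pickle=True))
    for p,c,u in clusters(im,.012,.3,BOX):
        print(n,p.mean(0)[:2].round(3),[np.round(x,3) for x in topangle(p)])
        A.setdefault(n,[]).append(p)
    for nm,b in [("L",(.34,.63,.25,.46)),("R",(.37,.635,-.47,-.26))]:
        P,C,uv=cloud(im); m=(P[:,2]>.018)&(P[:,2]<.04)&(P[:,0]>b[0])&(P[:,0]<b[1])&(P[:,1]>b[2])&(P[:,1]<b[3])
        print(nm,topangle(P[m]))
for p in A["top"]:
    q=min(A["scene"],key=lambda s:np.linalg.norm(s.mean(0)-p.mean(0)))
    print("both",[np.round(x,3) for x in topangle(np.r_[p,q-[.0015,0,0]])])
E
python3 - <<'E'
import cv2
a=cv2.imread('pics/top0.png')[195:275,225:360]; cv2.imwrite('pics/crop0.png',cv2.resize(a,None,fx=5.5,fy=5.5,interpolation=cv2.INTER_CUBIC))
E
```

```text
top [ 0.57  -0.152] [array([ 0.572, -0.154]), array([29.033, 29.909]), np.float64(-28.221)]
top [ 0.562 -0.052] [array([ 0.564, -0.053]), array([30.697, 29.868]), np.float64(17.195)]
top [0.555 0.05 ] [array([0.557, 0.051]), array([28.457, 30.478]), np.float64(-0.673)]
top [0.457 0.148] [array([0.455, 0.146]), array([45.701, 45.184]), np.float64(-20.419)]
top [ 0.455 -0.047] [array([ 0.456, -0.048]), array([46.32 , 46.078]), np.float64(5.732)]
top [ 0.454 -0.147] [array([ 0.455, -0.148]), array([46.357, 46.436]), np.float64(-10.082)]
top [0.452 0.052] [array([0.453, 0.052]), array([34.142, 34.002]), np.float64(-0.942)]
L (array([0.47721161, 0.35636725]), array([164.52670288, 222.7620697 ]), -3.0947952270507812)
R (array([ 0.49969241, -0.36327728]), array([163.92901611, 222.58883667]), -5.052284240722656)
scene [0.456 0.144] [array([0.456, 0.143]), array([41.358, 49.457]), np.float64(-13.591)]
scene [0.461 0.05 ] [array([0.458, 0.051]), array([34.782, 33.761]), np.float64(-10.538)]
scene [ 0.463 -0.049] [array([ 0.457, -0.048]), array([46.569, 46.771]), np.float64(6.096)]
scene [ 0.46
[... 370 characters left out ...]
7862436, 0.35529626]), array([163.48487854, 225.99357605]), -3.5608749389648438)
R (array([ 0.5006879 , -0.36454288]), array([163.25035095, 223.64100647]), -4.129981994628906)
both [array([ 0.572, -0.154]), array([30.389, 31.395]), np.float64(-30.167)]
both [array([ 0.564, -0.053]), array([31.62 , 30.866]), np.float64(16.197)]
both [array([0.556, 0.051]), array([33.185, 29.732]), np.float64(0.248)]
both [array([0.456, 0.145]), array([47.529, 46.711]), np.float64(0.851)]
both [array([ 0.456, -0.048]), array([46.876, 46.771]), np.float64(6.096)]
both [array([ 0.455, -0.148]), array([47.049, 48.658]), np.float64(-10.443)]
both [array([0.454, 0.052]), array([35.455, 37.704]), np.float64(-6.539)]
```

View pics/crop0.png

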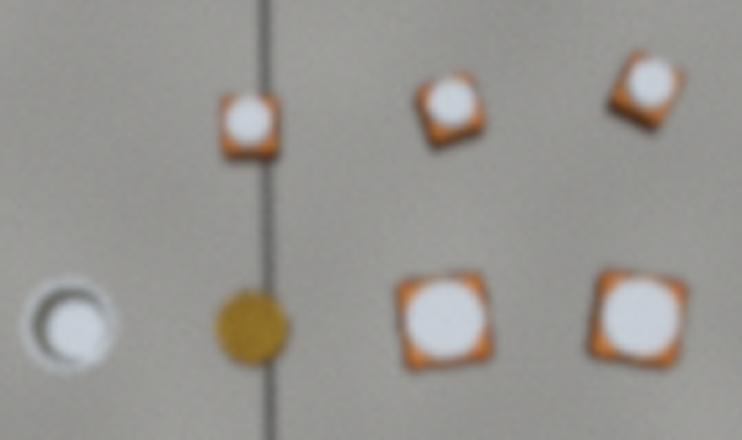

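```bash
cat >> h.py <<'E'
from cell import r, optics
TR={"L":(np.array([.477,.356]),np.radians(-3.2)),"R":(np.array([.500,-.364]),np.radians(-4.5))}
def tr2w(t,xy):
    c,a=TR[t]; return c+np.array([[np.cos(a),-np.sin(a)],[np.sin(a),np.cos(a)]])@np.array(xy)
def quat(a): return [np.cos(a/2),np.sin(a/2),0,0]
def detect(box=BOX,verbose=True):
    res=[]
    for n,dx in [("scene",-.0015),("top",0)]:
        im=optics.get_image(n)
        for p,c,u in clusters(im,.012,.2,box,minpx=40):
            zt=np.percentile(p[:,2],95)-(.002 if n=="top" else -.0005)
            ext=(p.max(0)-p.min(0))[:2].max()
            if ext>.075: continue
            ci,s,a=topangle(p); white=(c.min(1)>140).mean()
            kind="bottle" if .058<zt<.072 else "jar" if .034<zt<.0435 and max(s)<56 else "?"
            res.append((n,kind,ci+[dx,0],a,s,zt,round(float(white),2)))
    if verbose:
        for x in res: print(x[0],x[1],x[2].round(3),"ang %.1f"%x[3],x[4].round(0),"z %.3f"%x[5],x[6])
    return res
def shot(n,f):
    im=optics.get_image(n); cv2.imwrite("pics/"+f,im["pixels"][:,:,::-1]); return im
def best_yaw(xy,z,cands):
    q0=r.current_q(); best=None
    for a in cands:
        q=r.inverse_kinematics([xy[0],xy[1],z],quat(a))
        if q is None or abs(q[5])>2.7: continue
        c=np.abs(np.array(q)-q0).max()
        if best is None or c<best[0]: best=(c,a)
    return best[1]
def st(m): print(m,"t %.1f op %.3f F %s z %.4f"%(r.current_t(),r.current_opening(),np.round(r.current_contact_force(),1),r.current_tool_pos()[2]))
HI=.19
GZ={"bottle":.030,"jar":.025}; W={"bottle":.03,"jar":.046}
def grasp(kind,xy,ang,opening=None):
    """ang deg"""
    b=np.radians(ang); cands=[b+k*np.pi/2 for k in range(-4,5)]
    a=best_yaw(xy,HI,[c for c in cands if abs(c)<=np.pi+.3])
    r.set_gripper(opening or {"bottle":.68,"jar":.85}[kind])
    r.move_to([xy[0],xy[1],HI],quat(a))
    z=GZ[kind]
    r.move_linear([xy[0],xy[1],z+.05],vel=.25); r.move_linear([xy[0],xy[1],z],vel=.1)
    r.set_gripper(0.0,squeeze=50); st("gripped")
    r.move_linear([xy[0],xy[1],HI],vel=.2); st("lifted")
    return r.current_opening()>.2
def place(kind,t,txy):
    xy=tr2w(t,txy); b=TR[t][1]+np.pi/2
    a=best_yaw(xy,HI,[b+k*np.pi for k in range(-2,3)])
    o=r.current_opening()
    r.move_to([xy[0],xy[1],HI],quat(a)); st("over tray")
    if r.current_opening()<o-.05: print("LOST"); return False
    z=GZ[kind]+.0065
    r.move_linear([xy[0],xy[1],z+.03],vel=.2)
    f0=r.current_contact_force()[2]
    for k in (.024,.018,.012,.006,.003,0):
        r.move_linear([xy[0],xy[1],z+k],vel=.06)
        if abs(r.current_contact_force()[2]-f0)>5: print("contact early at +",k); break
    st("down")
    o=r.current_opening(); r.set_gripper(o+.14)
    r.move_linear([xy[0],xy[1],z+.045],vel=.1); r.move_linear([xy[0],xy[1],HI],vel=.3); st("released")
    return True
E
python3 - <<'E'
from h import *
res=detect()
b=[x for x in res if x[1]=="bottle" and np.linalg.norm(x[2]-[.557,.051])<.06]
xy=np.mean([x[2] for x in b],0); ang=b[-1][3]; print(xy,ang)
if grasp("bottle",xy,ang): shot("scene","g1.png"); print(place("bottle","L",(-.05,.035)))
shot("scene","p1.png"); shot("top","p1t.png"); st("")
E
```

```text
scene ? [0.455 0.143] ang -14.9 [41. 49.] z 0.044 0.03
scene ? [0.456 0.052] ang -2.6 [36. 32.] z 0.054 0.0
scene jar [ 0.456 -0.048] ang 5.9 [47. 46.] z 0.040 0.38
scene jar [ 0.457 -0.148] ang -9.6 [47. 48.] z 0.039 0.39
scene bottle [0.557 0.051] ang -1.3 [31. 31.] z 0.062 0.2
scene bottle [ 0.563 -0.053] ang 17.6 [33. 31.] z 0.063 0.19
scene bottle [ 0.571 -0.154] ang -29.9 [31. 33.] z 0.063 0.19
top bottle [ 0.573 -0.154] ang -28.3 [29. 31.] z 0.062 0.46
top bottle [ 0.565 -0.053] ang 16.6 [31. 30.] z 0.063 0.48
top bottle [0.557 0.051] ang -0.2 [29. 30.] z 0.064 0.45
top ? [0.456 0.145] ang 0.1 [45. 45.] z 0.046 0.71
top jar [ 0.455 -0.048] ang 6.4 [46. 46.] z 0.041 0.59
top jar [ 0.454 -0.148] ang -8.9 [46. 46.] z 0.040 0.59
top ? [0.453 0.052] ang -0.2 [34. 34.] z 0.056 0.0
[0.55694849 0.05079262] -0.24501800537109375
gripped t 4.6 op 0.345 F [-1.  -1.   6.1] z 0.0307
lifted t 5.6 op 0.345 F [-0.6 -0.7 -0.4] z 0.1889
over tray t 7.0 op 0.345 F [ 1.2 -0.   0. ] z 0.1899
down t 9.3 op 0.343 F [ 0.4 -0.  -1.1] z 0.0363
released t 10.6 op 0.481 F [-0.6  0.2 -0.1] z 0.1900
True
 t 10.7 op 0.483 F [-0.2 -0.1 -0.8] z 0.1885
```

View pics/p1.png

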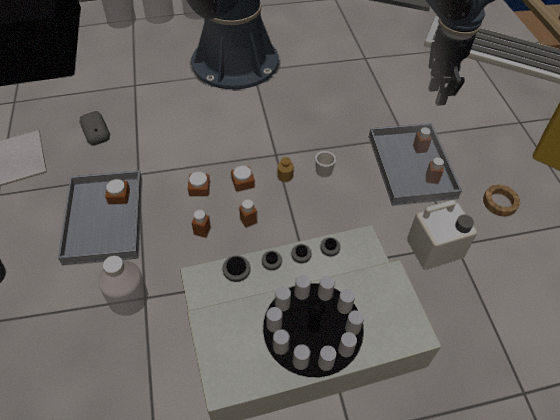

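View pics/p1t.png

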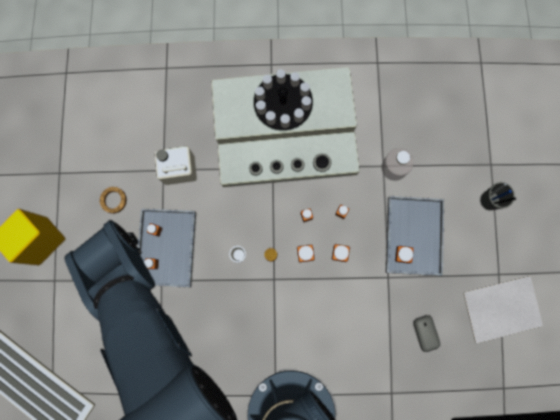

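The first bottle stands upright in the left tray (scene 423,140), and the other containers haven't moved. Next is the second bottle.

```bash
cat > run.py <<'E'
import sys
from h import *
kind,ex,ey,t,tx,ty,tag=sys.argv[1:]
res=detect()
b=[x for x in res if x[1]==kind and np.linalg.norm(x[2]-[float(ex),float(ey)])<.07]
if not b: print("NOT FOUND"); sys.exit()
b.sort(key=lambda x:np.linalg.norm(x[2]-[float(ex),float(ey)]))
b=[x for x in b if np.linalg.norm(x[2]-b[0][2])<.015]
xy=np.mean([x[2] for x in b],0); ang=b[-1][3]; print("->",xy,ang,len(b))
if grasp(kind,xy,ang): print(place(kind,t,(float(tx),float(ty))))
else: print("GRASP FAILED")
shot("scene",tag+".png"); shot("top",tag+"t.png"); st("")
E
python3 run.py bottle .564 -.053 L -.05 -.035 p2
```

```text
scene ? [0.456 0.143] ang -14.1 [41. 49.] z 0.044 0.05
scene ? [0.455 0.052] ang -11.0 [35. 33.] z 0.053 0.0
scene jar [ 0.455 -0.047] ang 7.5 [46. 46.] z 0.040 0.39
scene jar [ 0.456 -0.148] ang -9.1 [47. 47.] z 0.039 0.39
scene bottle [ 0.564 -0.052] ang 16.0 [31. 31.] z 0.062 0.19
scene bottle [ 0.572 -0.154] ang -29.8 [31. 33.] z 0.063 0.19
top bottle [ 0.572 -0.154] ang -27.9 [29. 30.] z 0.064 0.49
top bottle [ 0.564 -0.053] ang 15.9 [31. 30.] z 0.064 0.5
top ? [0.455 0.145] ang -19.5 [45. 45.] z 0.046 0.78
top jar [ 0.455 -0.048] ang 5.8 [46. 46.] z 0.040 0.63
top jar [ 0.454 -0.148] ang -10.4 [47. 46.] z 0.040 0.61
top ? [0.453 0.051] ang -1.9 [36. 34.] z 0.056 0.0
-> [ 0.56393741 -0.05241457] 16.043075561523438 2
gripped t 14.4 op 0.345 F [-1.  -1.2  5.9] z 0.0308
lifted t 15.4 op 0.346 F [ 1.   0.3 -0.1] z 0.1889
over tray t 16.9 op 0.342 F [ 0.6 -0.2 -0.8] z 0.1899
down t 19.1 op 0.345 F [ 0.1  0.7 -0.4] z 0.0363
released t 20.5 op 0.484 F [ 0.8  0.8 -0.2] z 0.1899
True
 t 20.6 op 0.486 F [-0.  -0.2 -0.7] z 0.1886
```

```bash
python3 run.py bottle .572 -.154 L .035 -.035 p3
```

```text
scene ? [0.455 0.143] ang -14.8 [41. 50.] z 0.044 0.04
scene ? [0.455 0.052] ang -7.6 [35. 33.] z 0.054 0.0
scene jar [ 0.456 -0.047] ang 6.9 [47. 47.] z 0.040 0.38
scene jar [ 0.456 -0.148] ang -10.3 [46. 49.] z 0.039 0.39
scene bottle [ 0.572 -0.155] ang -28.7 [31. 32.] z 0.062 0.19
top bottle [ 0.573 -0.154] ang -28.2 [29. 30.] z 0.063 0.5
top ? [0.455 0.145] ang -18.9 [45. 45.] z 0.047 0.78
top jar [ 0.456 -0.048] ang 6.1 [47. 46.] z 0.042 0.63
top jar [ 0.455 -0.148] ang -10.0 [47. 47.] z 0.041 0.62
top ? [0.453 0.052] ang -0.5 [34. 34.] z 0.056 0.0
-> [ 0.57238925 -0.15437329] -28.66020965576172 2
gripped t 24.5 op 0.344 F [-0.8  0.6  6.6] z 0.0308
lifted t 25.4 op 0.343 F [ 0.  -0.4 -0.6] z 0.1888
over tray t 27.1 op 0.344 F [ 0.4 -0.7 -0.9] z 0.1900
down t 29.4 op 0.345 F [ 0.3 -1.3 -0.8] z 0.0363
released t 30.8 op 0.488 F [-0.4 -0.1 -0.6] z 0.1900
True
 t 30.9 op 0.485 F [-0.5 -0.8 -0.8] z 0.1884
```

View pics/p3.png

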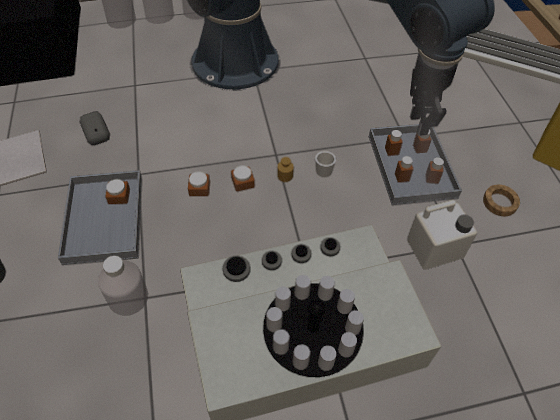

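All four bottles stand in the left tray, at scene (396,142), (423,140), (404,168) and (435,170). Now the jars.

```bash
python3 run.py jar .456 -.048 R .055 .035 p4
```

```text
scene ? [0.454 0.144] ang -14.3 [41. 49.] z 0.044 0.07
scene ? [0.456 0.052] ang -10.0 [35. 35.] z 0.054 0.0
scene jar [ 0.456 -0.047] ang 6.4 [48. 46.] z 0.039 0.39
scene jar [ 0.456 -0.148] ang -8.8 [47. 50.] z 0.039 0.4
top ? [0.455 0.145] ang -27.5 [46. 45.] z 0.047 0.8
top jar [ 0.456 -0.048] ang 5.9 [47. 46.] z 0.041 0.63
top jar [ 0.455 -0.148] ang -10.3 [46. 46.] z 0.040 0.63
top ? [0.452 0.051] ang -2.5 [36. 34.] z 0.056 0.0
-> [ 0.45589687 -0.0475681 ] 6.373925685882568 2
gripped t 34.4 op 0.533 F [-1.1  0.5  8.5] z 0.0258
lifted t 35.4 op 0.529 F [-0.4 -0.5 -1.3] z 0.1891
over tray t 36.6 op 0.531 F [ 0.  -0.1 -0.5] z 0.1894
down t 38.9 op 0.523 F [-0.3  0.7 -1.5] z 0.0313
released t 40.3 op 0.667 F [ 0.1 -0.6 -0.5] z 0.1901
True
 t 40.4 op 0.663 F [0.3 0.4 0. ] z 0.1884
```

View pics/p4.png

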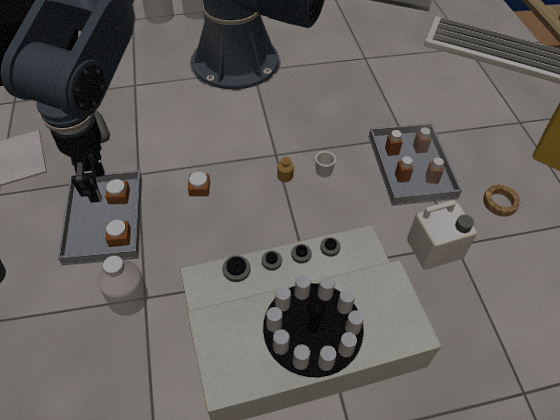

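Jar 1 is on the right tray's floor at (117,232). One jar is left at (199,184).

```bash
python3 run.py jar .456 -.148 R .0 -.038 p5
```

```text
scene ? [0.455 0.143] ang -9.5 [42. 50.] z 0.044 0.06
scene ? [0.456 0.051] ang -16.8 [35. 34.] z 0.054 0.0
scene jar [ 0.455 -0.148] ang -9.1 [46. 50.] z 0.039 0.39
top jar [ 0.454 -0.148] ang -9.3 [47. 46.] z 0.040 0.66
top ? [0.455 0.145] ang -1.1 [46. 43.] z 0.045 0.88
top ? [0.453 0.052] ang -0.8 [34. 34.] z 0.055 0.0
-> [ 0.4545383 -0.1478904] -9.281120300292969 2
gripped t 43.6 op 0.527 F [-1.2  0.8  7.5] z 0.0258
lifted t 44.6 op 0.530 F [ 0.2 -0.3 -0.5] z 0.1891
over tray t 45.6 op 0.530 F [-0.2 -0.9 -0.6] z 0.1892
down t 47.9 op 0.531 F [-0.8 -0.3 -1.5] z 0.0313
released t 49.3 op 0.670 F [-0.3 -0.6 -0. ] z 0.1900
True
 t 49.4 op 0.669 F [ 0.7 -0.1  0.1] z 0.1883
```

View pics/p5.png

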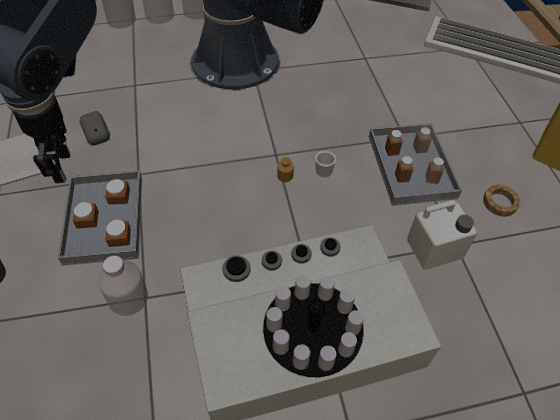

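All containers are in their trays: jars at (116,190), (85,215) and (117,232), plus the four bottles. The bystanders are where they were. Next I'll locate the keys.

Run:
```python
from h import *
for n in ["top","scene"]:
    im=optics.get_image(n)
    P,C,uv=cloud(im); m=(P[:,0]>.66)&(P[:,0]<.76)&(abs(P[:,1])<.19)&(P[:,2]>.03)&(P[:,2]<.08)
    print("shelf z",np.median(P[m&(C.min(1)>120)][:,2]))
    for p,c,u in clusters(im,.03,.085,(.66,.76,-.19,.19),minpx=20,col=lambda c:c.max(1)<90):
        (cx,cy),s,a=cv2.minAreaRect((p[:,:2]*1000).astype(np.float32))
        t=p[p[:,2]>np.percentile(p[:,2],60)]
        print(n,len(p),"c",round(cx),round(cy),np.round(s),"zmed %.4f z90 %.4f"%(np.median(p[:,2]),np.percentile(p[:,2],90)),"topc",t.mean(0).round(4),u.mean(0))
a=optics.get_image("top")["pixels"][130:190,225:350,::-1]; cv2.imwrite('pics/k.png',cv2.resize(a,None,fx=6,fy=6,interpolation=cv2.INTER_CUBIC))
a=optics.get_image("scene")["pixels"][225:300,200:360,::-1]; cv2.imwrite('pics/k2.png',cv2.resize(a,None,fx=5,fy=5,interpolation=cv2.INTER_CUBIC))
```

```text
shelf z 0.04978317672044685
top 143 c 710 -99 [35. 36.] zmed 0.0709 z90 0.0745 topc [ 0.7078 -0.0978  0.0737] [321.76923077 161.44755245]
top 59 c 705 -29 [21. 23.] zmed 0.0713 z90 0.0757 topc [ 0.7053 -0.0298  0.0744] [297.18644068 163.55932203]
top 58 c 700 30 [23. 20.] zmed 0.0711 z90 0.0753 topc [0.7004 0.031  0.0746] [276.13793103 165.5       ]
top 57 c 696 91 [20. 23.] zmed 0.0712 z90 0.0751 topc [0.6957 0.0889 0.074 ] [255.07017544 167.52631579]
shelf z 0.04884283608052831
scene 295 c 698 89 [37. 36.] zmed 0.0619 z90 0.0715 topc [0.6986 0.0876 0.0697] [329.76949153 246.71525424]
scene 300 c 702 29 [37. 37.] zmed 0.0617 z90 0.0716 topc [0.703  0.0301 0.0699] [300.79666667 253.5       ]
scene 311 c 708 -30 [37. 35.] zmed 0.0621 z90 0.0714 topc [ 0.7072 -0.0293  0.0698] [271.28938907 260.33118971]
scene 569 c 713 -100 [52. 51.] zmed 0.0653 z90 0.0717 topc [ 0.7115 -0.0988  0.071 ] [235.98769772 268.61862917]
```

View pics/k2.png

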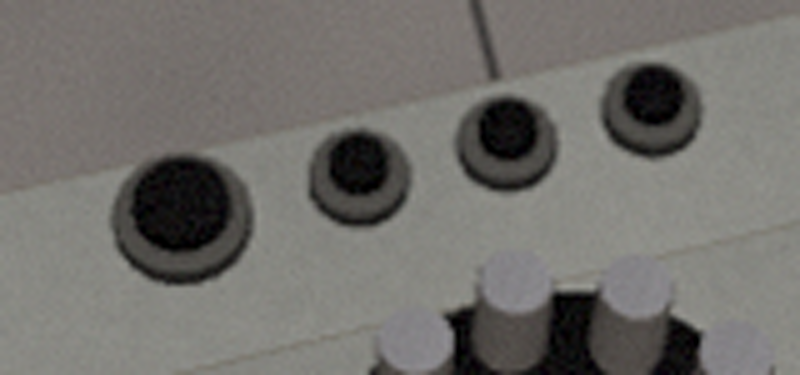

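```bash
cat > press.py <<'E'
import sys
from h import *
K={"wake":(.7012,.0302),"right":(.7055,-.0295),"start":(.7095,-.0988)}
def press(n):
    x,y=K[n]; H=.125
    a=None
    p=r.current_tool_pos()
    if abs(p[0]-x)>.15 or p[2]>.15:
        yaw=np.radians(4.3)
        a=best_yaw((x,y),HI,[yaw+np.pi/2,yaw-np.pi/2,yaw+np.pi,yaw-np.pi]); print("yaw",a)
        r.move_to([x,y,HI],quat(a))
    r.move_linear([x,y,H],vel=.15); r.sleep(.2)
    f0=np.mean([r.current_contact_force()[2] for _ in range(5)])
    r.move_linear([x,y,.098],vel=.08)
    z=.098
    while z>.083:
        z-=.001; r.move_linear([x,y,z],vel=.03); r.sleep(.03)
        f=r.current_contact_force()[2]-f0; print("%.4f/%.4f %.1f"%(z,r.current_tool_pos()[2],f),end="; ")
        if f>14: break
    r.sleep(.15); print("\nhold F",r.current_contact_force()-[0,0,f0])
    shot("scene","press_%s.png"%n)
    r.move_linear([x,y,H],vel=.1); r.sleep(.1); st(n)
if __name__=="__main__":
    for n in sys.argv[1:]: press(n)
E
python3 - <<'E'
from h import *
r.set_gripper(0.0); st("shut")
E
python3 press.py wake
```

```text
shut t 50.2 op 0.000 F [-0.4 -0.4  0.9] z 0.1900
yaw 1.6458454846306527
0.0970/0.0973 -0.4; 0.0960/0.0960 -0.7; 0.0950/0.0949 -0.2; 0.0940/0.0941 1.2; 0.0930/0.0931 1.3; 0.0920/0.0921 2.3; 0.0910/0.0911 1.6; 0.0900/0.0901 3.2; 0.0890/0.0891 3.9; 0.0880/0.0881 4.4; 0.0870/0.0880 10.9; 0.0860/0.0879 18.3; 
hold F [-5.6119975  -0.14490346 18.55858858]
wake t 57.9 op 0.001 F [-1.2 -0.3 -1.3] z 0.1240
```

```bash
python3 -c "
import cv2
a=cv2.imread('pics/press_wake.png')[150:300,200:400];cv2.imwrite('pics/pw.png',cv2.resize(a,None,fx=4,fy=4))"
```

```text
(no output)
```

View pics/pw.png

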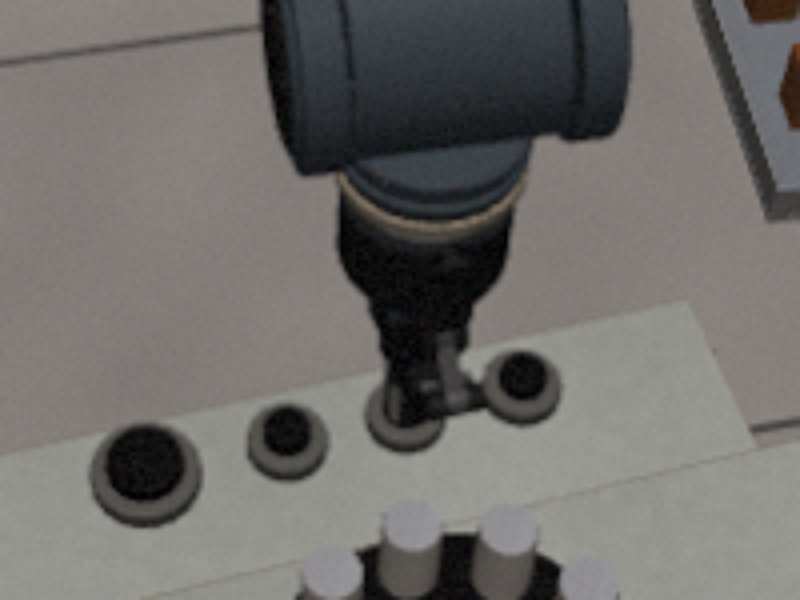

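The wake key went to its stop: a spring ramp over about 6 mm to about 5 N, then hard contact. Before the next key I'll check that the trays are still in order.

```bash
python3 press.py right start
python3 - <<'E'
from h import *
p=r.current_tool_pos(); r.move_linear([p[0],p[1],.22],vel=.2)
r.move_linear([.55,-.09,.28],vel=.25); r.sleep(.5)
shot("scene","end.png");shot("top","endt.png"); st("")
for n in ["top","scene"]:
    im=optics.get_image(n)
    for p,c,u in clusters(im,.037 if 0 else .0345,.085,(.35,.63,-.47,.46),minpx=15):
        print(n,p.mean(0).round(3),len(p))
    for x,y in [(.7095,-.0988),(.7055,-.0295),(.7012,.0302),(.696,.091)]:
        P,C,uv=cloud(im); m=(np.hypot(P[:,0]-x,P[:,1]-y)<.007); print("key z",round(float(np.median(P[m][:,2])),4) if m.any() else None)
E
```

```text
0.0970/0.0973 -0.7; 0.0960/0.0960 -0.2; 0.0950/0.0950 0.3; 0.0940/0.0941 0.6; 0.0930/0.0931 0.5; 0.0920/0.0921 2.4; 0.0910/0.0911 3.3; 0.0900/0.0901 3.7; 0.0890/0.0891 4.7; 0.0880/0.0881 5.2; 0.0870/0.0880 12.1; 0.0860/0.0879 19.6; 
hold F [-6.61028479  0.84351318 18.76706008]
right t 63.4 op -0.004 F [ 0.3  0.8 -1. ] z 0.1241
0.0970/0.0973 0.2; 0.0960/0.0960 0.6; 0.0950/0.0949 -0.3; 0.0940/0.0941 0.8; 0.0930/0.0931 1.6; 0.0920/0.0921 0.9; 0.0910/0.0911 2.4; 0.0900/0.0901 3.3; 0.0890/0.0891 4.1; 0.0880/0.0881 5.4; 0.0870/0.0880 11.3; 0.0860/0.0879 19.3; 
hold F [-6.00583337  1.55131979 17.95651677]
start t 68.9 op -0.004 F [0.6 0.  0.3] z 0.1241
 t 71.0 op 0.003 F [ 0.  -0.5  0.8] z 0.2800
top [ 0.559 -0.328  0.042] 203
top [0.527 0.383 0.057] 127
top [ 0.499 -0.396  0.042] 191
top [0.511 0.313 0.057] 122
top [0.456 0.147 0.043] 84
top [ 0.446 -0.329  0.042] 198
top [0.452 0.052 0.046] 114
top [0.43  0.391 0.057] 131
top [0.426 0.318 0.057] 123
key z None
key z 0.0714
key z 0.0721
key z 0.0714
scene [0.436 0.389 0.053] 220
scene [0.433 0.318 0.053] 216
scene [0.457 0.143 0.04 ] 142
scene [0.457 0.051 0.044] 152
scene [0.518 0.314 0.053] 232
scene [0.534 0.382 0.053] 231
scene [ 0.45  -0.329  0.041] 229
scene [ 0.502 -0.399  0.042] 253
scene [ 0.562 -0.329  0.042] 277
key z 0.071
key z 0.071
key z 0.0706
key z 0.0709
```

View pics/end.png

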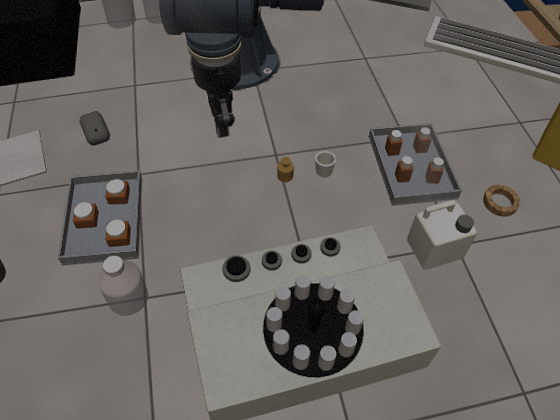

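The picture shows three jars in the right tray and four bottles in the left. All keys are up, the bystanders are in place and the arm is clear, so I'm handing in.

```bash
python3 -c "
from cell import r
r.hand_in(); print(r.current_t())"
```

```text
the job is handed in; nothing more can be done
the job is handed in; nothing more can be done
```

The job is done and handed in at about 71 s of the 210 s allowed; `r.hand_in()` reports no verdict. The bench held three bottles and two jars. I put the bottles in the left tray with the old bottle and the jars in the right tray with the old jar.

I then pressed wake, the right pump key (the rinse bottle stands on the right), and start. Each key travelled about 6 mm to about 5 N and then met its hard stop.

- **Last pictures (top and scene):** all seven containers are upright on their tray floors. The weight and crucible are where they started, within measurement error, and the arm is clear.
- **Keys:** all four read 0.071 m high in the scene camera, the same as before pressing, so they are up. The arm hid the start key from the top camera, so that key has only the scene reading.
- **Check run later than planned:** I meant to look at the trays again between the wake and pump keys, but only did so after the start key. Nothing had moved.
- **Other disturbances:** I saw no grip slip and no container knocked aside. No check failed; the two cameras differed by up to about 8 mm on container positions, far too little to matter inside the trays.

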